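# Stack and clamp the test sieves on a sieve shaker

### The job

Set up the small sieve shaker for its test run: nest the fine sieve (low frame, plain grey cloth) in the receiver pan on the shaker and the coarse sieve (taller frame, open grid) in the fine one, each upright and fully home, without forcing them. Then swing the clamp arm round to its stop over the stack and lower it until its sprung foot, resting on the coarse sieve, is pushed about halfway up, never until it bottoms out. Leave everything else on the bench where it stands.

Things in the scene. Friction and masses are not known exactly. Their poses are not given: they have to be found in the camera images.
- sieve_fine: Fine test sieve, plain steel, round, 42 mm high, 0.08-0.17 kg: skirt (lower 10 mm) 60 mm outer diameter, 1 mm bevel at the foot; frame above it 66 mm outer, wall 2 mm, mouth 62 mm; plain grey cloth. Its skirt drops into the mouth below, 1 mm play all round, until the step 10 mm above the foot rests on that rim. Origin: centre of the foot; z: axis, towards the mouth, at first leaning 0.45 rad.
- sieve_coarse: Coarse test sieve, plain steel, all diameters and skirt as the fine one, but 52 mm high (frame from 10 to 52 mm), 0.11-0.23 kg, with an open grid of bars instead of cloth. Origin: centre of the foot; z: its axis, towards the mouth. It too starts leaning 0.45 rad on the sloping rack; the two sieves may lie in either place.
- rack: Fixed plywood sieve rack, 280 mm long (its y) and 130 mm deep; its shelf slopes 0.45 rad, with the low edge and an 8 mm lip towards its -x (the robot side). The two sieves lie flat on the slope against the lip, about 140 mm apart along y. Origin: centre of its underside.
- seat (a point): Centre of the mouth of the receiver pan, level with its rim. The pan is fixed on the shaker's plate: mouth 62 mm, outer diameter 66 mm, 29 mm deep, rim 145 mm above the table. z up, x towards the shaker's column, 115 mm away. With both sieves home the top rim is 74 mm above this point.
- column (a point): Top of the shaker's upright steel column (18 mm thick, 336 mm above the table), on its axis. The clamp arm slides on this column and turns about it.
- clamp_knob (a point): Black round upright grip knob at the end of the clamp arm, 28 mm diameter, from 12 mm above to 19 mm below this point on its axis; 25 mm below it are the arm's bar (22 mm wide) and boss (34 mm). It is 115 mm from the column axis, straight above the foot, whose underside (unloaded) is 70 mm below this point.
- clamp_slide (a joint): How far the clamp arm is lowered on the column, m, 0 (top) to 0.07. It stays where it is left: down takes about 7 N, up about 17 N, plus the foot's spring. At 0 the foot's underside is 36 mm above the top rim of the complete stack. It starts at 0 to 0.015.
- clamp_arm (a joint): Turn of the clamp arm about the column, rad, from 0 (parked aside) to 1.7 (against its stop, the foot exactly over the seat); it grows anticlockwise seen from above. Light friction, stays where it is left. It starts between 0 and 0.35.
- clamp_foot (a joint): How far the sprung foot (rubber-faced disc, 68 mm diameter) under the arm's end is pushed up, m: 0 free, 0.020 bottomed out. It yields from about 3 N and takes 0.5 N more for each mm: about 8 N at half travel, 13 N at the end.
- jar: Bystander: closed glass jar, 54 mm diameter, 75 mm high, loose. Origin: centre of its underside.
- brush: Bystander: sieve brush, about 170 mm long, lying loose on the table.
- sieve_lid: Bystander: flat steel sieve lid with a small knob, 68 mm diameter, 24 mm high, loose. Not used here. Origin: centre of its underside.
- bottle: Bystander: white bottle, 60 mm diameter, 150 mm high, loose, standing between rack and shaker, beyond them. Origin: centre of its underside.
- spanner: Bystander: spanner, about 160 mm long, lying loose behind the rack.
- beaker: Bystander: steel beaker, 72 mm diameter, 85 mm high, loose. Origin: centre of its underside.
- tape: Bystander: cardboard reel, 100 mm diameter, 24 mm high, lying loose. Origin: centre of its underside.
- shaker: Fixed sieve shaker: grey box 200 x 200 mm, 90 mm high, with a plate (120 mm diameter, rigid), the receiver pan and the column on top. Origin: centre of its underside; the seat is 30 mm to its -x, the column 85 mm to its +x.

How it is judged:
By the outcome, as a careful person would: the job done as asked, in the order asked, and still so for the second after the job is handed in, with the robot touching nothing.
It also fails if it takes over 72 s, if anything falls off the work surface, if the arm or the gripper's body presses on something with over 40 N, if the wrist force passes 120 N, or if a joint passes its speed limit or range.

### The arm

A 6-joint arm with a two-finger parallel gripper is mounted at the origin on the work surface. World frame = base frame: x ahead of the robot, y to its left, z up, the work surface at z = 0. Lengths are in mm, angles in rad, forces in N, time in s.
With the tool pointing down it reaches from about 350 to 925 mm from the base axis. Payload 6.4 kg.
Tool frame: the origin (TCP) lies on the centre line of the jaws, within the pads' length; the fingertips stand 11 mm ahead of it and the grasp point (between the pads) lies 8 mm behind it (arm.tip_reach is the distance from the TCP to the fingertips, in mm); z points along the fingers, y is the line along which they close (so a half turn about z gives the same grasp; the last joint's range is limited). The gripper opens to 85 mm and grips with 20 to 120 N. Pads are 22 mm wide; open, the fingers measure 114 mm over their backs; the gripper's body (76 mm by 85 mm) begins 54 mm behind the grasp point. The pads swing forward as they close: fully open they stand 13 mm farther back than shut.
Start: joints at [1.167, 0.245, 1.558, -0, 1.339, -0.174], TCP at [148.055, 632.925, 242.29] pointing down, gripper open.
Joint ranges: [-3.13, 3.13], [-1.02, 2.26], [0.13, 2.54], [-0.95, 4.09], [0.21, 2.88], [-2.74, 2.74]. Speed limits (rad/s): [2.57, 2.57, 3.14, 3.14, 3.14, 3.14].

### API

Orientations are given as a rotation vector (axis times angle).
In Python, from bench import arm, get_image, camera_info gives the robot as it stands.
- The arm moves only by the shell command python3 -m handwheel 'ROWS' [FORCE]. ROWS is a JSON object of lists of equal length, an entry for each row: "delta_pos": the shift along the tool's x, y, z each as a share of 25 cm, from -1 to 1, a list of three; "delta_rot": the turn, a rotation vector about the tool's x, y, z each as a share of pi rad, from -1 to 1, a list of three; "claw": the closure, from -1 (fully open) to 1 (shut). In form: {"delta_pos": [[x, y, z], ...], "delta_rot": [[wx, wy, wz], ...], "claw": [claw, ...]}. A call has 1 to 5 rows; each row shifts and turns the commanded pose from where the row before left it, along the tool's axes as they then stand; what a row does not reach is not made up. A row lasts 1/8 s, in which the tool goes at most 62.5 mm and 10.7 degrees, less where a joint would pass 70% of its speed; a pose out of reach is approached as far as the arm can. A call with a number of a shift or a turn outside -1 to 1 is refused whole. A call with a gripper value outside its range is refused whole. The fingers move at their own pace and stop on an object; FORCE is the grip in N (left out, the last holds). Time passes only in rows, so rows that do not move let the fingers close. It gives the time, the measured TCP pose, the force, the opening and the grip force at its end, in the units of the state.
- arm.state(): the state, without advancing time (a new reading comes with each control period).
- get_image(name): name is "scene" or "top"; returns (picture, depth): 384x512x3 uint8, red, green, blue; 384x512 float32, mm along the optical axis (not along the pixel's ray), 0 where there is no reading.
- camera_info(name): a dict with "fx", "fy", "cx", "cy" (pixels), "k1" (the pictures are not rectified: a ray, as slopes to the right and down, at radius r is drawn at 1 + k1 r^2 times it, then the intrinsics apply), "eye" and "rotation" of the camera in the world. Camera axes: x right, y down, z forward; pixel columns grow to the right and rows downward; lengths in mm; the calibration is good to about 2 mm. A picture is of the moment at which its call begins. camera_info takes no time and is no camera call.
- arm.sign_off(): hands the job in; it is judged then, once.
The state is a dict: "time": time; "qpos": joint angles; "joint_velocities": joint speeds; "joint_torque": joint torques, N m; "position": TCP position; "ee_rot": TCP orientation; "force": force on the tool from outside, world axes, zero at the start; "ft_torque": the same for the moment, N m; "opening": finger opening in mm; "grip_force": force on a finger pad.
Only numpy, scipy, OpenCV 4.12 (cv2) and the standard library are available. Lean on these libraries where they do the work, as an engineer would, in place of code of your own. Each camera call takes 0.05 s, during which the arm holds its last target. There are 200 camera calls.

## Working session

There is one attempt and no reset: what is moved stays moved. The work goes in short steps, Python scripts to look and compute and a shell command to move; the robot and the scene stay as the last step left them, time stands still between calls to the robot, and variables do not carry over. Pictures are saved under pics/ and viewed, at most 10 in all, crops included, and the job is handed in when it is done.

```bash
ls; mkdir -p pics
python3 - <<'E'
from bench import arm,get_image,camera_info
import cv2,numpy as np
for n in("scene","top"):
    p,d=get_image(n); np.savez(f"pics/{n}0.npz",p=p,d=d)
    cv2.imwrite(f"pics/{n}0.png",cv2.resize(p[:,:,::-1],(800,600),interpolation=cv2.INTER_CUBIC))
    print(n,camera_info(n),(d>0).mean())
print(arm.state())
E
```

```text
pics
scene {'fx': 495.9298282328097, 'fy': 495.9298282328097, 'cx': 256.0154973608765, 'cy': 189.27483191932384, 'k1': -0.16766335046809638, 'eye': array([1387.77575995,  -64.66515262, 1289.027699  ]), 'rotation': array([-1.89374018, -1.77624074,  0.61317311])} 0.99603271484375
top {'fx': 349.369783022612, 'fy': 349.369783022612, 'cx': 257.32771513426536, 'cy': 193.9825266371887, 'k1': -0.07099163893342247, 'eye': array([ 440.07472116,  -13.39055074, 1121.80694357]), 'rotation': array([-2.13097038,  2.19405166, -0.07483862])} 0.9959767659505209
{'time': 0.1, 'qpos': array([ 1.16689409e+00,  2.45728472e-01,  1.55889682e+00,  2.04486889e-05,
        1.33872829e+00, -1.74131998e-01]), 'joint_velocities': array([ 0.00064779, -0.00080949, -0.00419719, -0.0002786 , -0.00297313,
       -0.00149041]), 'joint_torque': array([ 9.80752384e-05, -4.30682480e+01, -3.27125359e+01, -7.31555429e-05,
        2.82048510e-03,  1.41445486e-05]), 'position': array([147.8546119 , 632.45849522, 241.2980626 ]), 'ee_rot': array([-3.60076347e-01, -3.12036368e+00,  2.64198871e-03]), 'force': array([-0.31497176,  0.26420378, -1.06460025]), 'ft_torque': array([0.00493917, 0.02611199, 0.01450317]), 'grip_force': 0.0, 'opening': 85.60170015228846}
```

View pics/scene0.png

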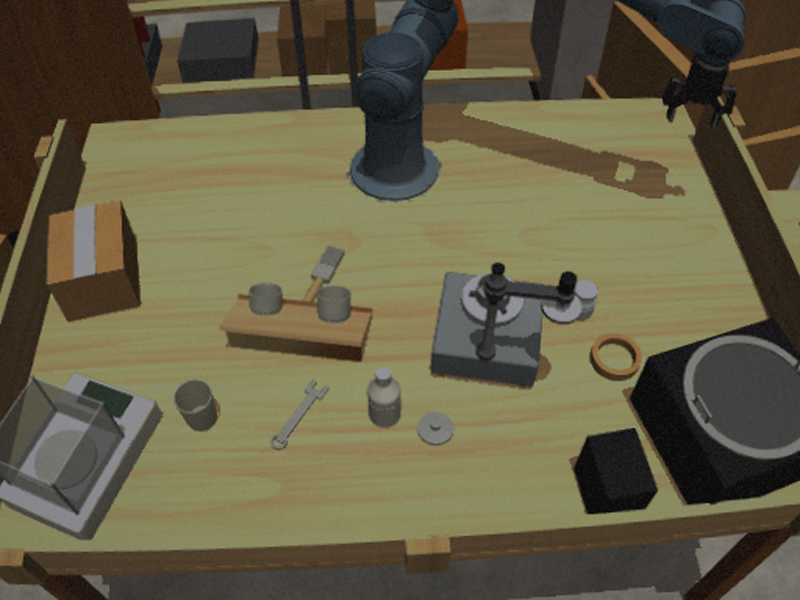

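View pics/top0.png

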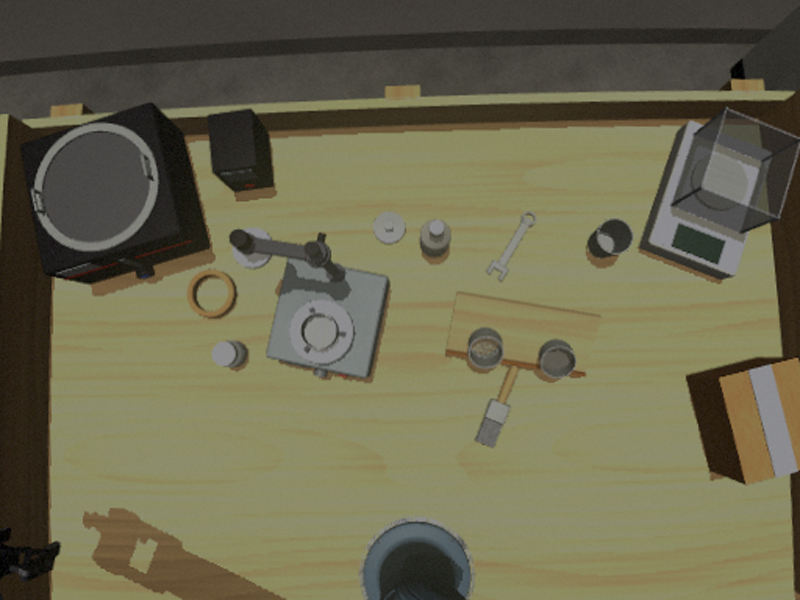

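The pictures show the rack with two sieves (top view 485,348 and 557,358), the shaker pan at (322,333), the column at about (318,240) and the knob parked left at (240,240). The bottle is at (435,238), the lid at (390,228) and the brush lies in front of the rack.

```bash
cat > h.py <<'E'
import numpy as np,cv2
from bench import arm,get_image,camera_info
from scipy.spatial.transform import Rotation as R
def K(n):
    c=camera_info(n); return c,np.array([[c["fx"],0,c["cx"]],[0,c["fy"],c["cy"]],[0,0,1]]),np.array([c["k1"],0,0,0.])
def rays(n,uv):
    c,k,d=K(n); s=cv2.undistortPoints(np.asarray(uv,float).reshape(-1,1,2),k,d)[:,0]
    return c["eye"],R.from_rotvec(c["rotation"]).apply(np.c_[s,np.ones(len(s))])
def plane(n,uv,z):
    e,r=rays(n,uv); return e+r*((z-e[2])/r[:,2])[:,None]
def cloud(n,d):
    v,u=np.mgrid[:384,:512]; e,r=rays(n,np.c_[u.ravel(),v.ravel()])
    return (e+r*d.reshape(-1,1)).reshape(384,512,3)
def project(n,P):
    c,k,d=K(n); r=R.from_rotvec(c["rotation"]).inv()
    return cv2.projectPoints(r.apply(np.asarray(P,float).reshape(-1,3)-c["eye"]).reshape(-1,1,3),np.zeros(3),np.zeros(3),k,d)[0][:,0]
def two(uva,uvb,a="top",b="scene"):
    A,ra=rays(a,[uva]);B,rb=rays(b,[uvb]);M=np.c_[ra[0],-rb[0]];t=np.linalg.lstsq(M,B-A,rcond=None)[0]
    p,q=A+ra[0]*t[0],B+rb[0]*t[1];return (p+q)/2,np.linalg.norm(p-q)
E
python3 - <<'E'
from h import *
for n in("top","scene"):
    z=np.load(f"pics/{n}0.npz");p,d=z["p"],z["d"]; C=cloud(n,d)
    np.save(f"pics/{n}C.npy",C)
    g=C[...,2][(C[...,0]>350)&(C[...,0]<380)&(abs(C[...,1])<50)];print(n,"table z",np.median(g),g.std())
    if n=="top": pix=[(310,223),(356,229),(206,213),(203,152),(153,153),(278,151),(249,144),(146,227)]
    else: pix=[(170,190),(213,194),(315,185),(318,172),(363,178),(245,235)]
    for u,v in pix: print((u,v),C[v,u].round(1))
p=np.load("pics/top0.npz")["p"]
a=cv2.resize(p[170:260,280:400,::-1],(800,600),interpolation=cv2.INTER_CUBIC)
cv2.imwrite("pics/cropA.png",cv2.convertScaleAbs(a,alpha=1.6))
p=np.load("pics/scene0.npz")["p"]
a=cv2.resize(p[150:260,260:407,::-1],(800,600),interpolation=cv2.INTER_CUBIC)
cv2.imwrite("pics/cropB.png",cv2.convertScaleAbs(a,alpha=1.6))
E
```

```text
top table z 1.1398107215757136 2.213023448594656
(310, 223) [ 446.3 -149.9   34.4]
(356, 229) [ 423.7 -286.9   53. ]
(206, 213) [483.1 158.8 116.6]
(203, 152) [623.8 134.1 292.3]
(153, 153) [617.5 245.4 329.6]
(278, 151) [653.5 -54.2 137.8]
(249, 144) [703.6  33.1  26.1]
(146, 227) [447.4 349.2  77.7]
scene table z 0.830170920814794 3.2715631432946455
(170, 190) [ 445.4 -275.9   91.6]
(213, 194) [ 474.8 -143.3   98.5]
(315, 185) [620.5 128.7 303.7]
(318, 172) [602.8 136.1 333.3]
(363, 178) [627.6 247.1 331.2]
(245, 235) [660.6 -54.4 150.5]
```

View pics/cropA.png

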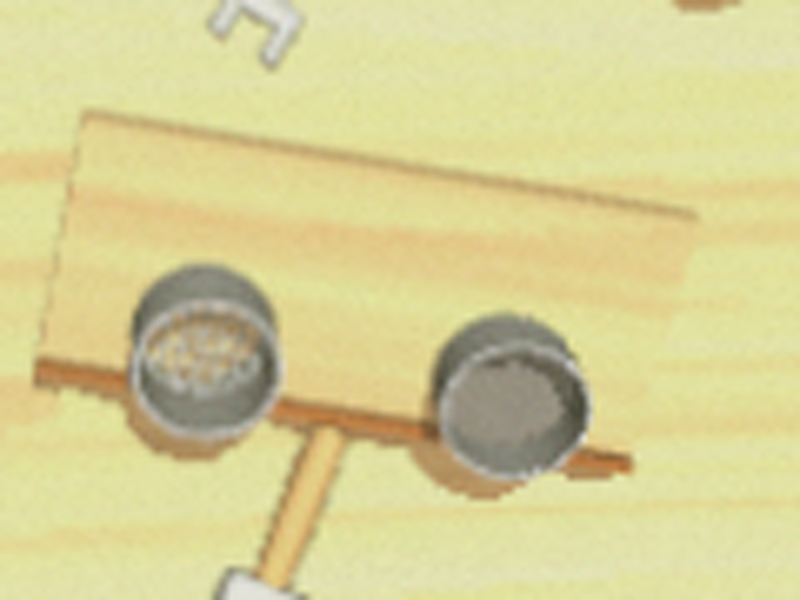

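View pics/cropB.png

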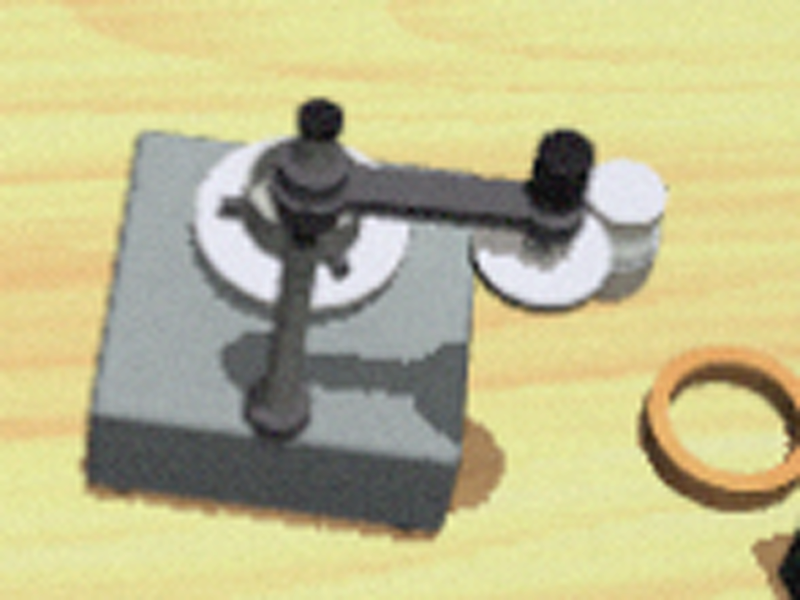

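The crops show the coarse sieve (open grid) at crop A (205,370) and the fine one (grey cloth) at (515,410). Crop B shows the knob parked over the shaker's +y side, with the jar close behind it and the lock knob/column top at (320,120).

Run:
```python
from h import *
T=np.load("pics/topC.npy");S=np.load("pics/sceneC.npy");tp=np.load("pics/top0.npz")["p"].astype(int)
def q(a):return np.array(a).round(2)
# rack plane: wood-coloured (r-b>40) points between sieves/above
P=T.reshape(-1,3);col=tp.reshape(-1,3)
m=(P[:,0]>440)&(P[:,0]<600)&(P[:,1]>-340)&(P[:,1]<-90)&(P[:,2]>22)&(P[:,2]<110)&((col[:,0]-col[:,2])>25)
A=P[m];
for i in range(6):
    c=np.linalg.lstsq(np.c_[A[:,:2],np.ones(len(A))],A[:,2],rcond=None)[0];r=A[:,2]-np.c_[A[:,:2],np.ones(len(A))]@c
    A=A[abs(r)<max(4,2*r.std())]
print("rack plane",c,r.std(),len(A),"slope",np.arctan(np.hypot(*c[:2])),"yaw",np.arctan2(c[1],c[0]))
print("extent",A.min(0),A.max(0))
# crop A corner pixels -> high edge of rack
uv=lambda x,y:(280+x*.15,170+y*.15)
for x,y in [(85,112),(697,214)]:
    print("high edge", plane("top",[uv(x,y)],0)[0].round(1), end=' ')
    e,rr=rays("top",[uv(x,y)]);rr=rr[0];t=(c[2]+c[0]*e[0]+c[1]*e[1]-e[2])/(rr[2]-c[0]*rr[0]-c[1]*rr[1]);print((e+rr*t).round(1))
for x,y in [(36,360),(633,458)]: print("lip",plane("top",[uv(x,y)],25)[0].round(1))
# seat
m=(T[...,2]>138)&(T[...,2]<152)&(np.hypot(T[...,0]-487,T[...,1]-155)<45)
print("pan pts",m.sum(),q(T[m].mean(0)))
b=T[m];s=np.linalg.lstsq(np.c_[2*b[:,:2],np.ones(len(b))],(b[:,:2]**2).sum(1),rcond=None)[0];print("circ",s[:2],np.sqrt(s[2]+s[:2]@s[:2]))
for n,C in(("top",T),("scene",S)):
    m=(np.hypot(C[...,0]-605,C[...,1]-135)<25)&(C[...,2]>322);print(n,"col",m.sum(),q(C[m].mean(0)),C[m][:,2].max(), end=' ')
    m=(np.hypot(C[...,0]-620,C[...,1]-246)<28)&(C[...,2]>318);b=C[m];print("knob",m.sum(),q(b.mean(0)),q(np.percentile(b[:,2],[50,90])))
    m=(C[...,2]>83)&(C[...,2]<97)&(C[...,0]>380)&(C[...,0]<660)&(C[...,1]>20)&(C[...,1]<270);b=C[m][:,:2].astype(np.float32);print("box",cv2.minAreaRect(b))
```

```text
rack plane [ 4.68582607e-01 -9.52586951e-02 -1.86373420e+02] 1.7637484053603933 2122 slope 0.4460293202662887 yaw -0.20055811086308567
extent [ 440.02366996 -339.6650059    30.60683037] [554.84066259 -91.03086622  86.5157593 ]
high edge [ 564.5 -103.4    0. ] [555.3 -96.7  83. ]
high edge [ 506.  -397.4    0. ] [ 501.1 -368.8   83.6]
lip [445.5 -74.1  25. ]
lip [ 391.2 -352.    25. ]
pan pts 90 [489.91 163.89 145.01]
circ [488.25497465 161.5160422 ] 32.173570422528215
top col 75 [597.41 135.09 336.42] 340.0805126741882 knob 119 [619.   246.46 328.77] [329.34 330.77]
box ((517.4461059570312, 155.01788330078125), (200.9990692138672, 200.22755432128906), 76.79130554199219)
scene col 70 [604.61 135.82 334.64] 340.35660297899494 knob 100 [627.14 249.19 326.94] [327.73 331.16]
box ((521.9117431640625, 155.11666870117188), (201.69271850585938, 204.32391357421875), 77.15176391601562)
```

Run:
```python
from h import *
z=np.load("pics/top0.npz");p=z["p"].astype(int)
yaw=-.196;ex=np.array([np.cos(yaw),np.sin(yaw),0]);ey=np.array([-np.sin(yaw),np.cos(yaw),0])
n=-ex*np.sin(.45)+np.array([0,0,np.cos(.45)]);us=ex*np.cos(.45)+np.array([0,0,np.sin(.45)])
P0=np.array([500.,-200,.46858*500+.09526*200-186.37]);e=camera_info("top")["eye"]
gray=((p[...,0]-p[...,2])<0.18*p[...,0]).astype(np.uint8)
def onpl(uv,h):
    e,r=rays("top",uv);t=((P0+h*n-e)@n)/(r@n);return e+r*t[:,None]
for nm,(u,v),h in(("coarse",(310,223),52),("fine",(357,231),42)):
    g=np.zeros_like(gray);g[v-25:v+20,u-20:u+20]=gray[v-25:v+20,u-20:u+20]
    c=max(cv2.findContours(cv2.morphologyEx(g,cv2.MORPH_OPEN,np.ones((3,3))),cv2.RETR_EXTERNAL,cv2.CHAIN_APPROX_NONE)[0],key=cv2.contourArea)[:,0]
    W=onpl(c.astype(float),h);x=(W-P0)@us;y=(W-P0)@ey   # coords in rim plane
    k=x<np.percentile(x,45);b=np.c_[x,y][k]
    s=np.linalg.lstsq(np.c_[2*b,np.ones(len(b))],(b**2).sum(1),rcond=None)[0];rad=np.sqrt(s[2]+s[:2]@s[:2])
    C=P0+us*s[0]+ey*s[1]+n*h;foot=C-n*h
    print(nm,"y range",y.min(),y.max(),"min x",x.min()," fit",s[:2],rad,"alt x(min+33)",x.min()+33.3,"ymid",(y.min()+y.max())/2)
    print(" rim",C.round(1),"foot",foot.round(1))
# rack edges along slope
uv=lambda x,y:(280+x*.15,170+y*.15)
for q in [(85,112),(697,214),(36,360)]:print("edge slope coords",((onpl([uv(*q)],0)-P0)@np.c_[us,ey]).round(1))
print("lip top",((onpl([uv(36,360),uv(633,458)],8)-P0)@np.c_[us,ey]).round(1))
# pan mouth in the picture
a=p[185:240,180:235].astype(np.uint8)[:,:,::-1]
cv2.imwrite("pics/pan.png",cv2.convertScaleAbs(cv2.resize(a,(600,600),interpolation=cv2.INTER_CUBIC),alpha=1.5))
```

```text
coarse y range 12.795265206693314 69.34244737885538 min x -84.64595323858353  fit [-53.90789677  42.22804274] 30.46346418338983 alt x(min+33) -51.34595323858353 ymid 41.06885629277435
 rim [ 438.4 -144.7   90.3] foot [ 460.6 -149.1   43.5]
fine y range -124.2821325607776 -61.75935930825032 min x -85.62092489128534  fit [-56.1819536  -94.66625633] 29.07248782764935 alt x(min+33) -52.320924891285344 ymid -93.02074593451395
 rim [ 414.  -279.4   80.4] foot [ 431.9 -283.    42.5]
edge slope coords [[ 37.8 112.1]]
edge slope coords [[  37.7 -165.4]]
edge slope coords [[-86.7 113.1]]
lip top [[ -82.9  113.5]
 [ -82.  -166.1]]
```

View pics/pan.png

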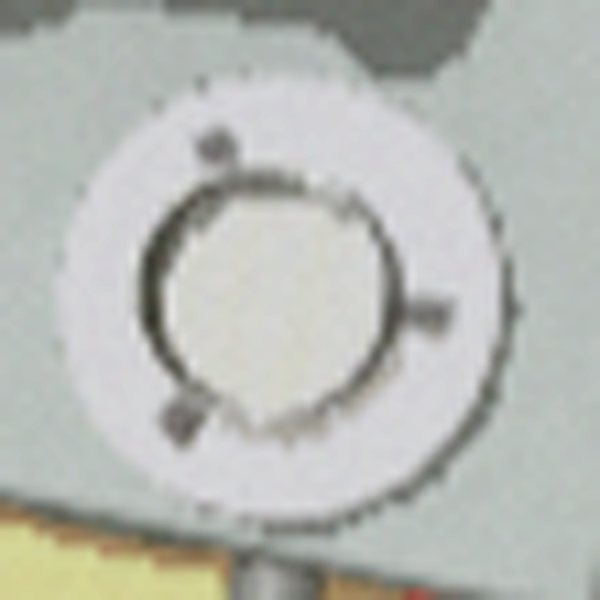

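The pan crop shows the mouth spanning about x 140–405 and y 172–438, with the plate circle around it.

Run:
```python
from h import *
f=lambda o,s,x:o+(x+.5)/s-.5
print("mouth",plane("top",[(f(180,10.909,272),f(185,10.909,305))],145)[0].round(1))
print("plate",plane("top",[(f(180,10.909,281),f(185,10.909,297))],113)[0].round(1))
yaw=-.196;ex=np.array([np.cos(yaw),np.sin(yaw),0]);ey=np.array([-np.sin(yaw),np.cos(yaw),0])
n=-ex*np.sin(.45)+np.array([0,0,np.cos(.45)]);us=ex*np.cos(.45)+np.array([0,0,np.sin(.45)])
P0=np.array([500.,-200,.46858*500+.09526*200-186.37])
for nm,h,q in(("coarse",52,(206.5,371)),("fine",42,(515,412))):
    e,r=rays("top",[(f(280,6.667,q[0]),f(170,6.667,q[1]))]);t=((P0+h*n-e)@n)/(r@n);C=e+r*t[:,None]
    print(nm,((C-P0)@np.c_[us,ey]).round(1),C[0].round(1),(C-n*h)[0].round(1))
st=arm.state()
M=R.from_rotvec(st["ee_rot"]).as_matrix();print(M.round(3),st["position"], arm.tip_reach)
# target tool for fine: z=-n, y=ey, x = y cross z
F=P0+us*-51.5+ey*-93.5;
G=np.c_[np.cross(ey,-n),ey,-n];tcp=F+24*n
print("foot",F,"tcp",tcp,"pre", tcp+90*n)
print("delta rot local/pi",R.from_matrix(M.T@G).as_rotvec()/np.pi)
```

```text
mouth [483.4 158.3 145. ]
plate [486.9 161.5 113. ]
coarse [[-53.  43.]] [ 439.4 -144.1   90.8] [ 461.6 -148.6   43.9]
fine [[-52.4 -96.2]] [ 417.  -281.6   82. ] [ 435.  -285.1   44.2]
[[-0.974  0.228 -0.001]
 [ 0.228  0.974 -0.002]
 [ 0.    -0.002 -1.   ]] [147.8546119  632.45849522 241.2980626 ] 11.0
foot [ 436.30596952 -282.6787639    44.57127499] tcp [ 426.06667124 -280.64576124   66.18200545] pre [ 387.66930268 -273.02200128  147.22224466]
delta rot local/pi [-0.00295884 -0.14333835 -0.01044544]
```

```bash
r='' 
python3 -m handwheel '{"delta_pos":[[-0.145,-0.123,-0.064],[-0.145,-0.123,-0.064],[-0.145,-0.123,-0.064],[-0.145,-0.123,-0.064],[-0.145,-0.123,-0.064]],"delta_rot":[[0,0,0],[0,0,0],[0,0,0],[0,0,0],[0,0,0]],"claw":[-1,-1,-1,-1,-1]}' 30
python3 -m handwheel '{"delta_pos":[[-0.145,-0.123,-0.064],[-0.145,-0.123,-0.064],[-0.145,-0.123,-0.064],[-0.145,-0.123,-0.064],[-0.145,-0.123,-0.064]],"delta_rot":[[0,0,0],[0,0,0],[0,0,0],[0,0,0],[0,0,0]],"claw":[-1,-1,-1,-1,-1]}'
```

```text
time: 0.72
position: [290.0, 440.5, 322.3]
ee_rot: [-0.36, -3.121, 0.001]
force: [0.4, -0.5, 0.6]
opening: 85.9
grip_force: 0.0
time: 1.35
position: [431.5, 249.5, 402.4]
ee_rot: [-0.36, -3.12, 0.0]
force: [0.1, 0.8, -0.3]
opening: 85.6
grip_force: 0.0
```

```bash
python3 -m handwheel '{"delta_pos":[[-0.028,-0.189,0.065],[-0.028,-0.189,0.065],[-0.028,-0.189,0.065],[-0.028,-0.189,0.065],[-0.028,-0.189,0.065]],"delta_rot":[[0,0,0],[0,0,0],[0,0,0],[0,0,0],[0,0,0]],"claw":[-1,-1,-1,-1,-1]}' >/dev/null
python3 -m handwheel '{"delta_pos":[[-0.028,-0.189,0.065],[-0.028,-0.189,0.065],[-0.028,-0.189,0.065],[-0.028,-0.189,0.065],[-0.028,-0.189,0.065]],"delta_rot":[[0,0,0],[0,0,0],[0,0,0],[0,0,0],[0,0,0]],"claw":[-1,-1,-1,-1,-1]}'
python3 -m handwheel '{"delta_pos":[[-0.028,-0.189,0.065],[0,0,0],[0,0,0],[0,0,0],[0,0,0]],"delta_rot":[[0,0,0],[-0.001,-0.048,-0.0035],[-0.001,-0.048,-0.0035],[-0.001,-0.048,-0.0035],[0,0,0]],"claw":[-1,-1,-1,-1,-1]}'
cat >> h.py <<'E'
yaw=-.196;ex=np.array([np.cos(yaw),np.sin(yaw),0]);ey=np.array([-np.sin(yaw),np.cos(yaw),0])
n=-ex*np.sin(.45)+np.array([0,0,np.cos(.45)]);us=ex*np.cos(.45)+np.array([0,0,np.sin(.45)])
P0=np.array([500.,-200,.46858*500+.09526*200-186.37])
def togo(tcp,Rt=None):
    st=arm.state();M=R.from_rotvec(st["ee_rot"]).as_matrix()
    print("local mm",(M.T@(tcp-st["position"])).round(1),"share",(M.T@(tcp-st["position"])/250).round(3))
    if Rt is not None: print("rot share",(R.from_matrix(M.T@Rt).as_rotvec()/np.pi).round(4))
GR=np.c_[np.cross(ey,-n),ey,-n]
E
python3 - <<'E'
from h import *
F=P0-52*us-95*ey; print(F+24*n); togo(F+24*n,GR)
p,d=get_image("top");cv2.imwrite("pics/g1.png",cv2.convertScaleAbs(cv2.resize(p[150:270,280:440,::-1],(800,600),interpolation=cv2.INTER_CUBIC),alpha=1.6))
E
```

```text
time: 2.6
position: [390.9, -226.5, 239.0]
ee_rot: [0.361, 3.121, 0.0]
force: [1.2, 0.6, -0.0]
opening: 85.1
grip_force: 0.0
time: 3.22
position: [386.0, -272.0, 221.9]
ee_rot: [0.268, 2.68, -0.056]
force: [-0.5, -0.3, -0.4]
opening: 85.5
grip_force: 0.0
[ 425.3329467  -282.02936146   65.96452268]
local mm [ 31.2  -2.6 158.1] share [ 0.125 -0.01   0.632]
rot share [ 0.0007 -0.0001 -0.0012]
```

```bash
python3 -m handwheel '{"delta_pos":[[0.125,-0.01,0],[0,0,0.18],[0,0,0.18],[0,0,0.1],[0,0,0.06]],"delta_rot":[[0,0,0],[0,0,0],[0,0,0],[0,0,0],[0,0,0]],"claw":[-1,-1,-1,-1,-1]}'
python3 -m handwheel '{"delta_pos":[[0,0,0.06],[0,0,0.05],[0,0,0]],"delta_rot":[[0,0,0],[0,0,0],[0,0,0]],"claw":[-1,-1,-1]}'
python3 - <<'E'
from h import *
F=P0-52*us-95*ey; togo(F+24*n,GR);print(arm.state()["force"])
E
```

```text
time: 3.9
position: [416.5, -280.2, 91.8]
ee_rot: [0.261, 2.68, -0.055]
force: [-0.2, 0.4, 1.1]
opening: 85.0
grip_force: 0.0
time: 4.28
position: [428.0, -282.5, 67.6]
ee_rot: [0.261, 2.68, -0.056]
force: [0.3, -0.4, 0.5]
opening: 85.4
grip_force: 0.0
local mm [ 3.1 -0.   0.3] share [ 0.013 -0.     0.001]
rot share [0.0012 0.0001 0.0002]
[ 0.28589585 -0.35072432  0.52950022]
```

```bash
python3 -m handwheel '{"delta_pos":[[0.012,0,0],[0,0,0],[0,0,0]],"delta_rot":[[0,0,0],[0,0,0],[0,0,0]],"claw":[-1,-0.4,-0.4]}' 20
python3 -m handwheel '{"delta_pos":[[0,0,0],[0,0,0],[0,0,0],[0,0,0]],"delta_rot":[[0,0,0],[0,0,0],[0,0,0],[0,0,0]],"claw":[1,1,1,1]}' 30
```

```text
time: 4.65
position: [424.5, -282.5, 67.4]
ee_rot: [0.263, 2.677, -0.059]
force: [-1.8, 1.9, 3.6]
opening: 65.8
grip_force: 22.1
time: 5.15
position: [424.5, -282.5, 67.6]
ee_rot: [0.263, 2.677, -0.059]
force: [-4.3, 1.9, 5.3]
opening: 65.0
grip_force: 31.6
```

```bash
python3 -m handwheel '{"delta_pos":[[0,0,-0.02],[0,0,-0.06],[0,0,-0.15],[0,0,-0.2],[0,0,-0.2]],"delta_rot":[[0,0,0],[0,0,0],[0,0,0],[0,0,0],[0,0,0]],"claw":[1,1,1,1,1]}'
python3 -m handwheel '{"delta_pos":[[0,0,-0.15],[0,0,0],[0,0,0],[0,0,0],[0,0,0]],"delta_rot":[[0,0,0],[0,0.048,0.0035],[0,0.048,0.0035],[0,0.048,0.0035],[0,0,0]],"claw":[1,1,1,1,1]}'
python3 - <<'E'
from h import *
M=R.from_euler('z',-.229).as_matrix()@np.diag([-1,1,-1.])
togo(np.array([487.5,161,260]),M)
E
```

```text
time: 5.78
position: [355.9, -268.5, 209.6]
ee_rot: [0.264, 2.678, -0.058]
force: [0.5, -0.7, -0.6]
opening: 65.5
grip_force: 34.3
time: 6.4
position: [341.7, -265.9, 242.2]
ee_rot: [0.353, 3.12, 0.015]
force: [-0.7, -0.3, -0.9]
opening: 65.1
grip_force: 34.3
local mm [-46.6 448.9 -13.5] share [-0.186  1.795 -0.054]
rot share [0.0031 0.     0.0011]
```

```bash
python3 -m handwheel '{"delta_pos":[[-0.02,0.18,-0.02],[-0.02,0.2,-0.02],[-0.02,0.2,-0.014],[-0.02,0.2,0],[-0.02,0.2,0]],"delta_rot":[[0.003,0,0.001],[0,0,0],[0,0,0],[0,0,0],[0,0,0]],"claw":[1,1,1,1,1]}'
python3 -m handwheel '{"delta_pos":[[-0.02,0.2,0],[-0.02,0.2,0],[-0.02,0.2,0],[-0.026,0.215,0],[0,0,0]],"delta_rot":[[0,0,0],[0,0,0],[0,0,0],[0,0,0],[0,0,0]],"claw":[1,1,1,1,1]}'
python3 - <<'E'
from h import *
M=R.from_euler('z',-.229).as_matrix()@np.diag([-1,1,-1.])
togo(np.array([487.5,161,260]),M)
for k in("top","scene"):
    p,d=get_image(k);np.savez(f"pics/{k}1.npz",p=p,d=d)
    c=project(k,[[487.5,161,225]])[0].astype(int);print(k,c)
    w,h=(64,48)
    a=p[c[1]-h:c[1]+h,c[0]-w:c[0]+w,::-1]
    cv2.imwrite(f"pics/h_{k}.png",cv2.convertScaleAbs(cv2.resize(a,(800,600),interpolation=cv2.INTER_CUBIC),alpha=1.6))
E
```

```text
time: 7.02
position: [420.6, -31.7, 256.1]
ee_rot: [0.363, 3.118, 0.001]
force: [-0.1, 0.2, -1.3]
opening: 65.2
grip_force: 34.4
time: 7.65
position: [488.2, 162.3, 255.8]
ee_rot: [0.355, 3.121, 0.002]
force: [0.1, -1.5, -1.3]
opening: 65.3
grip_force: 34.6
local mm [ 0.4 -1.4 -4.2] share [ 0.001 -0.006 -0.017]
rot share [ 0.0005 -0.      0.0007]
top [197 209]
scene [317 164]
```

View pics/h_scene.png

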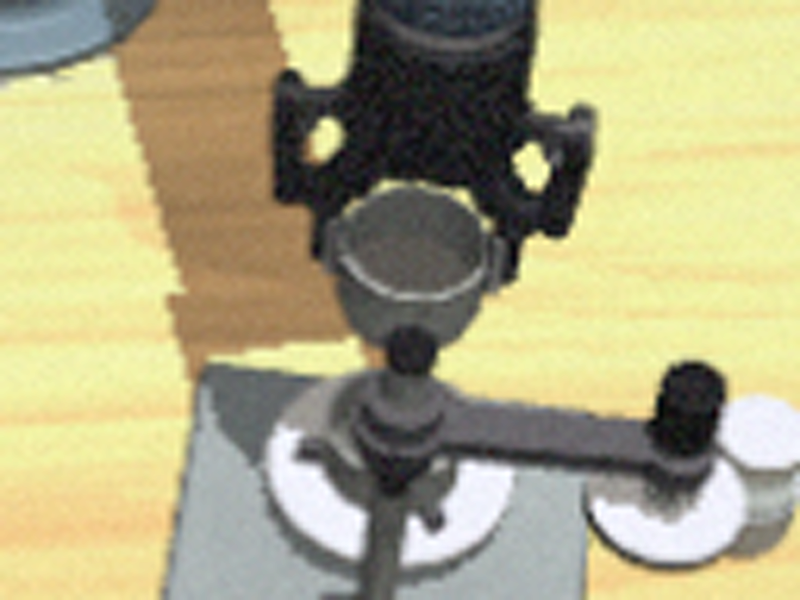

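The scene crop shows the fine sieve upright between the pads, its rim centre at about crop (416,241), over the pan and clear of the clamp arm.

Run:
```python
from h import *
st=arm.state();t=st["position"];M=R.from_rotvec(st["ee_rot"]).as_matrix();print(t)
for z in(270,274,278): print(z,plane("scene",[(319.1,154.1)],z)[0].round(1))
z=np.load("pics/scene1.npz");C=cloud("scene",z["d"]);p=z["p"].astype(int)
m=(np.hypot(C[...,0]-t[0],C[...,1]-t[1])<40)&(C[...,2]>225)&(C[...,2]<290)
v,u=np.nonzero(m);print(u.min(),u.max(),v.min(),v.max(),m.sum())
b=C[m];k=(b[:,0]-t[0]>15)&(abs(b[:,1]-t[1])<28)
print("front",k.sum(),np.percentile(b[k][:,2],[2,50,98]))
w=b[k]
for lo,hi in((225,240),(240,250),(250,260),(260,270),(270,280)):
    q=w[(w[:,2]>lo)&(w[:,2]<hi)]
    if len(q)<8: continue
    x0=q[:,0]-np.sqrt(np.maximum(33**2-(q[:,1]-t[1])**2,0));print(lo,len(q),"xc(33)",np.median(x0))
# column & knob seen by the same camera, box
for k in("top",):
    z=np.load("pics/top1.npz");C=cloud("top",z["d"]);m=(np.hypot(C[...,0]-t[0],C[...,1]-t[1])<60)&(C[...,2]<300)&(C[...,2]>200);print("top low pts",m.sum(),C[m].mean(0) if m.any() else 0)
```

```text
[487.8652166  159.94862284 255.73304418]
270 [487.  161.5 270. ]
274 [490.6 160.6 274. ]
278 [494.1 159.7 278. ]
304 333 146 171 550
front 155 [230.29733455 257.92872458 272.59488747]
225 16 xc(33) 486.4767340290847
240 30 xc(33) 488.6880135352783
250 44 xc(33) 488.65169903074553
260 51 xc(33) 489.1225839013539
270 14 xc(33) 490.18525661950457
top low pts 14 [482.44480451 131.56073555 261.90827665]
```

```bash
python3 -m handwheel '{"delta_pos":[[0,0,0.1],[0,0,0.1],[0,0,0.08],[0,0,0.05],[0,0,0]],"delta_rot":[[0,0,0],[0,0,0],[0,0,0],[0,0,0],[0,0,0]],"claw":[1,1,1,1,1]}'
python3 - <<'E'
from h import *
togo(np.array([487.5,161,159]),R.from_euler('z',-.229).as_matrix()@np.diag([-1,1,-1.]))
E
python3 -m handwheel '{"delta_pos":[[0,0,0.01],[0,0,0.008],[0,0,0]],"delta_rot":[[0,0,0],[0,0,0],[0,0,0]],"claw":[1,1,1]}'
python3 -m handwheel '{"delta_pos":[[0,0,0.006],[0,0,0]],"delta_rot":[[0,0,0],[0,0,0]],"claw":[1,1]}'
for i in 1; do python3 -m handwheel '{"delta_pos":[[0,0,0.006],[0,0,0]],"delta_rot":[[0,0,0],[0,0,0]],"claw":[1,1]}'; done
```

```text
time: 8.38
position: [488.4, 159.4, 173.5]
ee_rot: [-0.364, -3.12, 0.0]
force: [0.3, 0.2, -0.2]
opening: 65.5
grip_force: 34.7
local mm [ 1.2  1.4 14.5] share [0.005 0.006 0.058]
rot share [-0.0001 -0.0001 -0.001 ]
time: 8.75
position: [489.4, 160.0, 171.8]
ee_rot: [0.361, 3.119, -0.002]
force: [-5.3, -1.5, 11.2]
opening: 65.3
grip_force: 36.0
time: 9.0
position: [489.5, 160.0, 171.7]
ee_rot: [0.361, 3.119, -0.002]
force: [-9.1, -1.7, 18.9]
opening: 65.5
grip_force: 36.9
time: 9.25
position: [489.6, 160.0, 171.5]
ee_rot: [0.361, 3.12, -0.003]
force: [-13.8, -2.9, 26.6]
opening: 65.0
grip_force: 37.8
```

```bash
python3 -c "
from h import *;s=arm.state();print(s['force'],s['ft_torque'],s['position'])"
python3 -m handwheel '{"delta_pos":[[0,0,-0.016],[0,0,0]],"delta_rot":[[0,0,0],[0,0,0]],"claw":[1,1]}'
python3 - <<'E'
from h import *
s=arm.state();print(s['force'],s['ft_torque'])
p,d=get_image("scene")
c=(317,170)
a=p[c[1]-48:c[1]+48,c[0]-64:c[0]+64,::-1]
cv2.imwrite("pics/h2.png",cv2.convertScaleAbs(cv2.resize(a,(800,600),interpolation=cv2.INTER_CUBIC),alpha=1.6))
E
```

```text
[-13.78881033  -2.94481134  26.63504481] [-1.0847384   2.47355568 -0.3203236 ] [489.60051954 160.01247522 171.53687211]
time: 9.5
position: [489.6, 160.4, 171.8]
ee_rot: [0.361, 3.118, 0.001]
force: [-1.6, 0.4, 8.4]
opening: 65.4
grip_force: 35.7
[-1.61247532  0.40635169  8.35024806] [-0.13431717  0.31775612 -0.02912505]
```

View pics/h2.png

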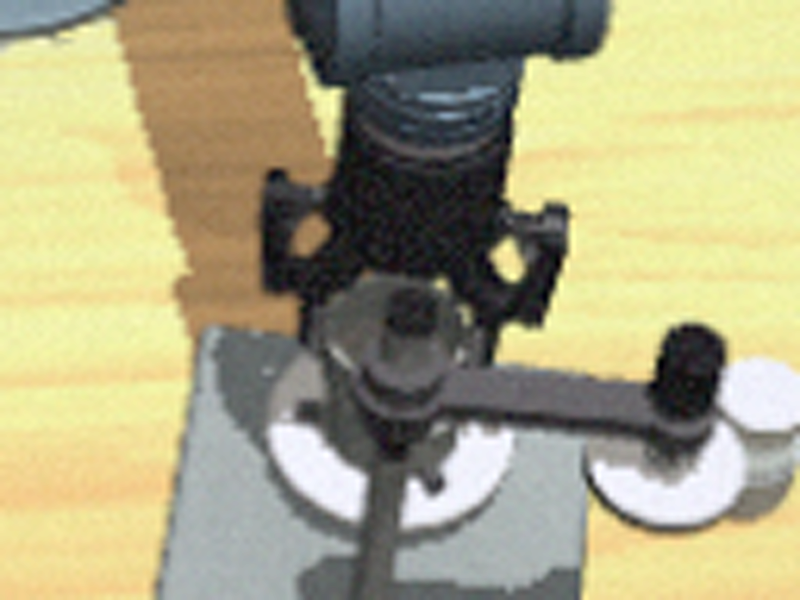

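Moments put the contact on the −y side, so I shift +y about 2 mm and retry.

```bash
python3 -m handwheel '{"delta_pos":[[0,0,-0.012],[0,0.008,0],[0,0,0.008],[0,0,0.006],[0,0,0]],"delta_rot":[[0,0,0],[0,0,0],[0,0,0],[0,0,0],[0,0,0]],"claw":[1,1,1,1,1]}'
python3 -m handwheel '{"delta_pos":[[0,0,0.008],[0,0,0]],"delta_rot":[[0,0,0],[0,0,0]],"claw":[1,1]}'
cat >> h.py <<'E'
def contact():
    s=arm.state();f,t=s["force"],s["ft_torque"];L=.167
    print("f",f.round(1),"contact mm",(1e3*np.array([(-t[1]-L*f[0])/f[2],(t[0]-L*f[1])/f[2]])).round(0),"pos",s["position"].round(1))
E
python3 -c "
from h import *;contact()"
```

```text
time: 10.18
position: [489.0, 162.3, 170.0]
ee_rot: [-0.362, -3.12, 0.0]
force: [-2.5, -0.1, 4.4]
opening: 65.1
grip_force: 35.3
time: 10.42
position: [489.0, 162.7, 167.1]
ee_rot: [-0.362, -3.12, -0.002]
force: [0.7, 4.3, -0.4]
opening: 64.9
grip_force: 34.7
f [ 0.7  4.3 -0.4] contact mm [-249. -249.] pos [489.  162.7 167.1]
```

```bash
python3 -m handwheel '{"delta_pos":[[0,0.002,0.006],[0,0,0.006],[0,0,0]],"delta_rot":[[0,0,0],[0,0,0],[0,0,0]],"claw":[1,1,1]}'
python3 -m handwheel '{"delta_pos":[[0,0,0.006],[0,0,0]],"delta_rot":[[0,0,0],[0,0,0]],"claw":[1,1]}'
python3 -m handwheel '{"delta_pos":[[0,0,0.006],[0,0,0]],"delta_rot":[[0,0,0],[0,0,0]],"claw":[1,1]}'
python3 -c "
from h import *;contact()"
```

```text
time: 10.8
position: [489.0, 162.7, 164.2]
ee_rot: [-0.362, -3.12, 0.0]
force: [0.5, 4.1, -1.5]
opening: 65.3
grip_force: 34.6
time: 11.05
position: [489.1, 162.7, 162.9]
ee_rot: [-0.362, -3.12, 0.0]
force: [0.1, 3.9, -1.3]
opening: 65.4
grip_force: 34.8
time: 11.3
position: [489.1, 162.7, 162.1]
ee_rot: [-0.362, -3.12, 0.0]
force: [-3.3, 4.2, 4.6]
opening: 65.2
grip_force: 35.3
f [-3.3  4.2  4.6] contact mm [36. 10.] pos [489.1 162.7 162.1]
```

```bash
python3 -m handwheel '{"delta_pos":[[0,0,0.004],[0,0,0]],"delta_rot":[[0,0,0],[0,0,0]],"claw":[1,1]}'
python3 -c "
from h import *;contact()"
python3 -m handwheel '{"delta_pos":[[0,0,-0.004],[0,0,0],[0,0,0],[0,0,0],[0,0,0]],"delta_rot":[[0,0,0],[0,0,0],[0,0,0],[0,0,0],[0,0,0]],"claw":[0.95,-0.4,-0.6,-1,-1]}' 20
python3 -c "
from h import *;contact()"
```

```text
time: 11.55
position: [489.2, 162.8, 162.1]
ee_rot: [-0.362, -3.12, 0.0]
force: [-6.8, 2.6, 11.5]
opening: 65.4
grip_force: 36.1
f [-6.8  2.6 11.5] contact mm [13. 24.] pos [489.2 162.8 162.1]
time: 12.18
position: [489.1, 162.2, 161.2]
ee_rot: [-0.362, -3.12, 0.002]
force: [0.4, -0.5, 0.3]
opening: 85.0
grip_force: 0.0
f [ 0.4 -0.5  0.3] contact mm [-237.  254.] pos [489.1 162.2 161.2]
```

```bash
python3 -m handwheel '{"delta_pos":[[0,0,-0.03],[0,0,-0.1],[0,0,-0.2],[0,0,-0.2],[0,0,0]],"delta_rot":[[0,0,0],[0,0,0],[0,0,0],[0,0,0],[0,0,0]],"claw":[-1,-1,-1,-1,-1]}'
python3 - <<'E'
from h import *
F=P0-52*us+42*ey; T=F+24*n; print(T,T+150*n); togo(T+150*n,GR)
E
```

```text
time: 12.8
position: [491.6, 162.9, 300.0]
ee_rot: [0.361, 3.111, 0.003]
force: [-0.2, 0.4, -0.1]
opening: 85.6
grip_force: 0.0
[ 452.01335223 -147.65244394   65.96452268] [ 388.01773796 -134.94617733  201.03158804]
local mm [  33.7 -313.9   97.7] share [ 0.135 -1.256  0.391]
rot share [-0.0016 -0.14   -0.0111]
```

```bash
python3 -m handwheel '{"delta_pos":[[0.02,-0.18,0],[0.02,-0.18,0.06],[0.02,-0.18,0.06],[0.02,-0.18,0.06],[0.02,-0.18,0.06]],"delta_rot":[[0,0,0],[0,0,0],[0,0,0],[0,0,0],[0,0,0]],"claw":[-1,-1,-1,-1,-1]}'
python3 -m handwheel '{"delta_pos":[[0.02,-0.18,0.07],[0.015,-0.176,0.08],[0,0,0],[0,0,0],[0,0,0]],"delta_rot":[[0,0,0],[0,0,0],[0,-0.047,-0.0035],[0,-0.048,-0.0035],[0,-0.047,-0.0035]],"claw":[-1,-1,-1,-1,-1]}'
python3 -m handwheel '{"delta_pos":[[0,0,0]],"delta_rot":[[0,0,0]],"claw":[-1]}'
python3 - <<'E'
from h import *
F=P0-52*us+42*ey; T=F+24*n; togo(T,GR)
p,d=get_image("top");np.savez("pics/top2.npz",p=p,d=d)
p,d=get_image("scene");np.savez("pics/scene2.npz",p=p,d=d)
C=cloud("scene",d)
C=cloud("top",np.load("pics/top2.npz")["d"])
m=(np.hypot(C[...,0]-488,C[...,1]-162)<42)&(abs(C[...,2]-177)<9);b=C[m];print(m.sum(),b.mean(0))
s=np.linalg.lstsq(np.c_[2*b[:,:2],np.ones(len(b))],(b[:,:2]**2).sum(1),rcond=None)[0];print("fine rim circ",s[:2],np.sqrt(s[2]+s[:2]@s[:2]))
E
```

```text
time: 13.42
position: [412.2, -51.8, 233.0]
ee_rot: [-0.361, -3.12, 0.001]
force: [0.4, -0.2, 0.2]
opening: 85.6
grip_force: 0.0
time: 14.05
position: [384.2, -135.3, 196.1]
ee_rot: [0.265, 2.681, -0.072]
force: [-0.4, 0.0, 1.1]
opening: 85.4
grip_force: 0.0
time: 14.18
position: [382.8, -134.8, 194.9]
ee_rot: [0.269, 2.687, -0.07]
force: [0.2, 0.5, 0.1]
opening: 85.4
grip_force: 0.0
local mm [ -8.3   2.1 146.6] share [-0.033  0.008  0.587]
rot share [-0.0027 -0.0021 -0.0005]
95 [489.05568473 162.72002895 176.73157685]
fine rim circ [488.46017338 160.63790113] 32.10554819590402
```

```bash
python3 -m handwheel '{"delta_pos":[[-0.033,0.008,0],[0,0,0.18],[0,0,0.14],[0,0,0.1],[0,0,0.06]],"delta_rot":[[-0.0027,-0.0021,0],[0,0,0],[0,0,0],[0,0,0],[0,0,0]],"claw":[-1,-1,-1,-1,-1]}'
python3 -m handwheel '{"delta_pos":[[0,0,0.06],[0,0,0.045],[0,0,0]],"delta_rot":[[0,0,0],[0,0,0],[0,0,0]],"claw":[-1,-1,-1]}'
python3 - <<'E'
from h import *
F=P0-52*us+42*ey; T=F+24*n; togo(T,GR)
E
```

```text
time: 14.9
position: [444.8, -144.7, 90.8]
ee_rot: [0.261, 2.681, -0.057]
force: [-0.5, 0.2, 0.3]
opening: 85.5
grip_force: 0.0
time: 15.28
position: [455.6, -146.9, 67.8]
ee_rot: [0.261, 2.68, -0.058]
force: [-0.8, 0.1, -0.0]
opening: 85.6
grip_force: 0.0
local mm [ 3.8 -1.4  0.1] share [ 0.015 -0.006  0.001]
rot share [ 0.0007 -0.      0.0004]
```

```bash
python3 -m handwheel '{"delta_pos":[[0.014,-0.002,0],[0,0,0],[0,0,0]],"delta_rot":[[0,0,0],[0,0,0],[0,0,0]],"claw":[-1,-0.4,-0.4]}' 20
python3 -m handwheel '{"delta_pos":[[0,0,0],[0,0,0],[0,0,0]],"delta_rot":[[0,0,0],[0,0,0],[0,0,0]],"claw":[1,1,1]}' 30
python3 -m handwheel '{"delta_pos":[[0,0,-0.02],[0,0,-0.06],[0,0,-0.15],[0,0,-0.2],[0,0,-0.2]],"delta_rot":[[0,0,0],[0,0,0],[0,0,0],[0,0,0],[0,0,0]],"claw":[1,1,1,1,1]}'
python3 -m handwheel '{"delta_pos":[[0,0,-0.15],[0,0,0],[0,0,0],[0,0,0],[0,0,0]],"delta_rot":[[0,0,0],[0,0.048,0.0035],[0,0.048,0.0035],[0,0.048,0.0035],[0,0,0]],"claw":[1,1,1,1,1]}'
python3 -m handwheel '{"delta_pos":[[0,0,0]],"delta_rot":[[0,0,0]],"claw":[1]}'
python3 - <<'E'
from h import *
M=R.from_euler('z',-.229).as_matrix()@np.diag([-1,1,-1.])
togo(np.array([489.1,162.6,280]),M)
E
```

```text
time: 15.65
position: [451.7, -147.0, 67.5]
ee_rot: [0.262, 2.677, -0.06]
force: [-1.9, 1.2, 1.9]
opening: 65.6
grip_force: 22.2
time: 16.02
position: [451.7, -147.1, 67.6]
ee_rot: [0.262, 2.678, -0.06]
force: [-3.8, 1.5, 6.7]
opening: 65.8
grip_force: 31.8
time: 16.65
position: [382.8, -133.1, 209.4]
ee_rot: [0.262, 2.679, -0.06]
force: [1.0, -1.4, -1.0]
opening: 65.5
grip_force: 35.0
time: 17.27
position: [368.7, -130.5, 241.9]
ee_rot: [-0.354, -3.121, -0.013]
force: [-0.0, 1.1, -1.8]
opening: 65.8
grip_force: 35.0
time: 17.4
position: [367.5, -130.2, 241.9]
ee_rot: [0.356, 3.12, 0.012]
force: [-0.6, 0.5, -3.1]
opening: 65.6
grip_force: 35.0
local mm [-52.6 313.  -35.6] share [-0.21   1.252 -0.142]
rot share [0.0025 0.0002 0.0006]
```

```bash
python3 -m handwheel '{"delta_pos":[[-0.03,0.16,-0.05],[-0.03,0.18,-0.05],[-0.03,0.18,-0.042],[-0.03,0.18,0],[-0.03,0.18,0]],"delta_rot":[[0.0025,0,0.0006],[0,0,0],[0,0,0],[0,0,0],[0,0,0]],"claw":[1,1,1,1,1]}'
python3 -m handwheel '{"delta_pos":[[-0.03,0.18,0],[-0.03,0.192,0],[0,0,0],[0,0,0]],"delta_rot":[[0,0,0],[0,0,0],[0,0,0],[0,0,0]],"claw":[1,1,1,1]}'
python3 - <<'E'
from h import *
M=R.from_euler('z',-.229).as_matrix()@np.diag([-1,1,-1.])
togo(np.array([489.1,162.6,207]),M)
E
```

```text
time: 18.02
position: [454.1, 76.3, 278.9]
ee_rot: [0.359, 3.118, 0.0]
force: [0.1, -0.8, -1.7]
opening: 65.1
grip_force: 35.3
time: 18.52
position: [489.4, 161.7, 278.3]
ee_rot: [0.359, 3.121, -0.001]
force: [-0.0, -1.2, -2.6]
opening: 65.6
grip_force: 35.6
local mm [ 0.5  0.8 71.3] share [0.002 0.003 0.285]
rot share [-0.0001  0.0002 -0.0001]
```

```bash
python3 -m handwheel '{"delta_pos":[[0.002,0.004,0.1],[0,0,0.1],[0,0,0.06],[0,0,0.02],[0,0,0]],"delta_rot":[[0,0,0],[0,0,0],[0,0,0],[0,0,0],[0,0,0]],"claw":[1,1,1,1,1]}'
python3 -c "
from h import *;contact()"
python3 -m handwheel '{"delta_pos":[[0,0,0.008],[0,0,0.006],[0,0,0]],"delta_rot":[[0,0,0],[0,0,0],[0,0,0]],"claw":[1,1,1]}'
python3 -c "
from h import *;contact()"
```

```text
time: 19.15
position: [490.1, 163.1, 208.7]
ee_rot: [0.36, 3.12, -0.0]
force: [-0.0, -0.4, -1.8]
opening: 65.6
grip_force: 35.6
f [-0.  -0.4 -1.8] contact mm [-23. -37.] pos [490.1 163.1 208.7]
time: 19.52
position: [489.9, 163.4, 204.8]
ee_rot: [0.359, 3.121, -0.001]
force: [0.1, -0.0, -2.2]
opening: 65.2
grip_force: 35.6
f [ 0.1 -0.  -2.2] contact mm [17. 47.] pos [489.9 163.4 204.8]
```

```bash
python3 -m handwheel '{"delta_pos":[[0,0,0.006],[0,0,0.004],[0,0,0]],"delta_rot":[[0,0,0],[0,0,0],[0,0,0]],"claw":[1,1,1]}'
python3 -c "
from h import *;contact()"
python3 -m handwheel '{"delta_pos":[[0,0,0.006],[0,0,0]],"delta_rot":[[0,0,0],[0,0,0]],"claw":[1,1]}'
python3 -c "
from h import *;contact()"
```

```text
time: 19.9
position: [489.8, 163.4, 202.1]
ee_rot: [-0.359, -3.121, 0.001]
force: [0.5, 0.0, -1.9]
opening: 65.7
grip_force: 35.6
f [ 0.5  0.  -1.9] contact mm [20. -9.] pos [489.8 163.4 202.1]
time: 20.15
position: [489.8, 163.3, 200.5]
ee_rot: [-0.359, -3.12, 0.001]
force: [1.0, 0.4, -1.9]
opening: 65.4
grip_force: 35.6
f [ 1.   0.4 -1.9] contact mm [132.  16.] pos [489.8 163.3 200.5]
```

Sliding in freely. Home is expected at about 194.5.

```bash
python3 -m handwheel '{"delta_pos":[[0,0,0.008],[0,0,0.006],[0,0,0]],"delta_rot":[[0,0,0],[0,0,0],[0,0,0]],"claw":[1,1,1]}'
python3 -m handwheel '{"delta_pos":[[0,0,0.006],[0,0,0]],"delta_rot":[[0,0,0],[0,0,0]],"claw":[1,1]}'
python3 -m handwheel '{"delta_pos":[[0,0,0.006],[0,0,0]],"delta_rot":[[0,0,0],[0,0,0]],"claw":[1,1]}'
python3 -c "
from h import *;contact()"
```

```text
time: 20.52
position: [489.7, 163.4, 197.0]
ee_rot: [-0.359, -3.12, 0.001]
force: [-0.4, 0.0, -2.1]
opening: 65.5
grip_force: 35.6
time: 20.78
position: [489.8, 163.3, 195.6]
ee_rot: [-0.359, -3.121, 0.001]
force: [-0.2, -0.3, -2.4]
opening: 65.3
grip_force: 35.6
time: 21.02
position: [489.9, 163.4, 194.2]
ee_rot: [-0.359, -3.121, 0.001]
force: [0.1, -0.5, -2.5]
opening: 65.3
grip_force: 35.6
f [ 0.1 -0.5 -2.5] contact mm [ -4. -16.] pos [489.9 163.4 194.2]
```

```bash
python3 -m handwheel '{"delta_pos":[[0,0,0.004],[0,0,0]],"delta_rot":[[0,0,0],[0,0,0]],"claw":[1,1]}'
python3 -m handwheel '{"delta_pos":[[0,0,0.004],[0,0,0]],"delta_rot":[[0,0,0],[0,0,0]],"claw":[1,1]}'
python3 -c "
from h import *;contact()"
```

```text
time: 21.28
position: [490.1, 163.4, 194.1]
ee_rot: [0.359, 3.121, -0.001]
force: [-3.2, -0.4, 3.8]
opening: 65.5
grip_force: 36.2
time: 21.52
position: [490.2, 163.4, 194.0]
ee_rot: [0.359, 3.12, -0.001]
force: [-6.5, -0.6, 10.1]
opening: 65.3
grip_force: 36.8
f [-6.5 -0.6 10.1] contact mm [12. -8.] pos [490.2 163.4 194. ]
```

```bash
python3 -m handwheel '{"delta_pos":[[0,0,-0.005],[0,0,0],[0,0,0],[0,0,0],[0,0,0]],"delta_rot":[[0,0,0],[0,0,0],[0,0,0],[0,0,0],[0,0,0]],"claw":[0.95,-0.4,-0.6,-1,-1]}' 20
python3 -m handwheel '{"delta_pos":[[0,0,-0.03],[0,0,-0.1],[0,0,-0.2],[0,0,-0.2],[0,0,-0.2]],"delta_rot":[[0,0,0],[0,0,0],[0,0,0],[0,0,0],[0,0,0]],"claw":[-1,-1,-1,-1,-1]}'
python3 -m handwheel '{"delta_pos":[[0.1,-0.1,-0.1],[0.15,-0.15,0],[0,0,0],[0,0,0]],"delta_rot":[[0,0,0.053],[0,0,0.053],[0,0,0.053],[0,0,0]],"claw":[-0.4,-0.4,-0.4,-0.4]}'
python3 - <<'E'
from h import *
for k in("top","scene"):
    p,d=get_image(k);np.savez(f"pics/{k}3.npz",p=p,d=d);C=cloud(k,d)
    m=(np.hypot(C[...,0]-489,C[...,1]-162)<42)&(abs(C[...,2]-219)<8);b=C[m]
    s=np.linalg.lstsq(np.c_[2*b[:,:2],np.ones(len(b))],(b[:,:2]**2).sum(1),rcond=None)[0];print(k,m.sum(),b.mean(0),"rim",s[:2],np.sqrt(s[2]+s[:2]@s[:2]))
    dark=(p.max(2)<45)
    m=(np.hypot(C[...,0]-622,C[...,1]-248)<26)&(C[...,2]>295);print("knob top z",np.percentile(C[m][:,2],[50,85,95]))
    v,u=np.nonzero(m&(C[...,2]>322));print("top px",u.mean(),v.mean(),u.min(),u.max(),v.min(),v.max(),plane(k,[(u.mean(),v.mean())],330)[0])
c=(185,170)
p=np.load("pics/top3.npz")["p"]
cv2.imwrite("pics/k1.png",cv2.convertScaleAbs(cv2.resize(p[c[1]-48:c[1]+66,c[0]-76:c[0]+76,::-1],(800,600),interpolation=cv2.INTER_CUBIC),alpha=1.6))
print(arm.state()["position"])
E
```

```text
time: 22.15
position: [489.7, 163.3, 193.1]
ee_rot: [-0.359, -3.12, 0.001]
force: [-0.8, 0.1, 0.5]
opening: 85.5
grip_force: 0.0
time: 22.78
position: [489.7, 163.4, 378.2]
ee_rot: [0.359, 3.12, -0.0]
force: [1.2, 0.9, -0.4]
opening: 85.4
grip_force: 0.0
time: 23.28
position: [410.6, 124.5, 401.8]
ee_rot: [1.116, 2.935, 0.0]
force: [0.5, -0.1, 0.8]
opening: 60.1
grip_force: 0.0
top 88 [494.68252147 163.57297563 218.91572969] rim [489.22928536 161.54997096] 32.16379049311674
knob top z [328.30226595 330.08258846 330.85283045]
top px 152.5304347826087 152.3217391304348 147 158 147 158 [619.10524891 246.38086789 330.        ]
scene 100 [483.9907085  163.90347452 217.41384678] rim [491.89884594 162.48918341] 32.19460144226965
knob top z [324.53802078 329.86547948 331.35187575]
top px 363.625 178.38636363636363 358 368 174 183 [628.02654969 248.83995197 330.        ]
[411.0500147  124.6550167  401.29311651]
```

View pics/k1.png

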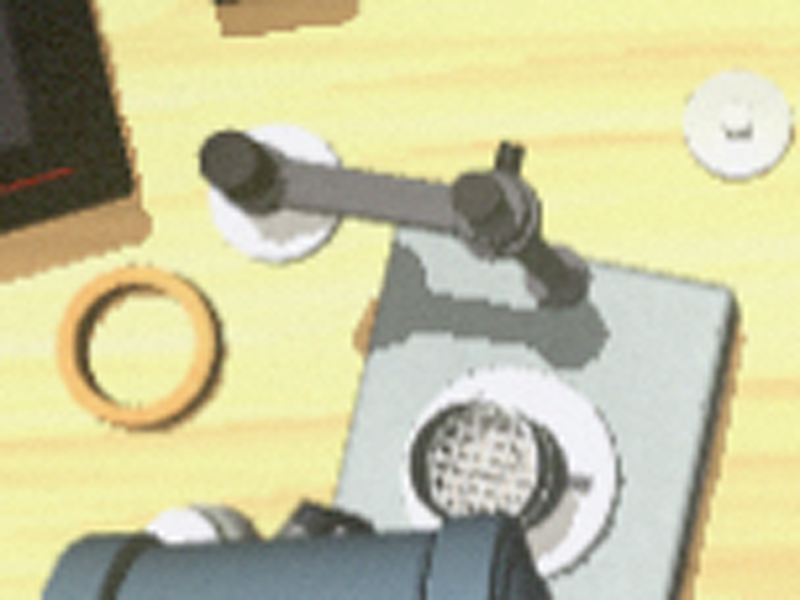

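The crop shows the coarse grid nested upright on the shaker at (490,465). The knob top is at (230,157), the column top at (483,200), and nothing else has been disturbed.

Run:
```python
from h import *
print(plane("top",[(200.3,159.6)],336))
togo(np.array([622,250,400]))
```

```text
[[596.56229286 132.73007532 336.        ]]
local mm [-74.6 233.8   1.3] share [-0.298  0.935  0.005]
```

```bash
python3 -m handwheel '{"delta_pos":[[-0.06,0.187,0],[-0.06,0.187,0],[-0.06,0.187,0],[-0.06,0.187,0],[-0.06,0.187,0]],"delta_rot":[[0,0,0],[0,0,0],[0,0,0],[0,0,0],[0,0,0]],"claw":[-0.4,-0.4,-0.4,-0.4,-0.4]}'
python3 -m handwheel '{"delta_pos":[[0,0,0],[0,0,0.1],[0,0,0.1],[0,0,0.06],[0,0,0]],"delta_rot":[[0,0,0],[0,0,0],[0,0,0],[0,0,0],[0,0,0]],"claw":[-0.4,-0.4,-0.4,-0.4,-0.4]}'
python3 - <<'E'
from h import *
togo(np.array([622,250,316]))
E
```

```text
time: 24.0
position: [624.2, 250.3, 399.9]
ee_rot: [-1.115, -2.936, 0.002]
force: [0.5, -0.0, 0.8]
opening: 60.3
grip_force: 0.0
time: 24.62
position: [621.8, 248.9, 334.6]
ee_rot: [-1.118, -2.934, 0.003]
force: [-0.1, -0.4, -0.8]
opening: 59.8
grip_force: 0.0
local mm [ 0.6  1.  18.6] share [0.002 0.004 0.075]
```

```bash
python3 -m handwheel '{"delta_pos":[[0,0.004,0.04],[0,0,0.03],[0,0,0]],"delta_rot":[[0,0,0],[0,0,0],[0,0,0]],"claw":[-0.4,-0.4,-0.4]}' 
python3 -m handwheel '{"delta_pos":[[0,0,0],[0,0,0],[0,0,0],[0,0,0],[0,0,0]],"delta_rot":[[0,0,0],[0,0,0],[0,0,0],[0,0,0],[0,0,0]],"claw":[0.1,0.3,1,1,1]}' 20
python3 -m handwheel '{"delta_pos":[[0,0,0]],"delta_rot":[[0,0,0]],"claw":[1]}' 40
python3 - <<'E'
from h import *
contact();s=arm.state();M=R.from_rotvec(s["ee_rot"]).as_matrix()
c=np.array([601.8,137.3]);
for name,k in(("tcp",s["position"][:2]),):
    v=k-c;print("r",np.hypot(*v),"ang",np.arctan2(v[1],v[0]))
    th=np.arctan2(v[1],v[0]);tot=np.pi-.229-th;print("turn to stop",tot)
    N=17;d=tot/N;u=th+d/2+np.pi/2;ch=2*115*np.sin(d/2);print("row share",(M.T@np.array([np.cos(u)*ch,np.sin(u)*ch,0])/250).round(4),"rot z share",-d/np.pi,"end",c+115*np.array([np.cos(th+tot),np.sin(th+tot)]))
E
```

```text
time: 25.0
position: [622.8, 249.7, 317.6]
ee_rot: [-1.119, -2.934, 0.002]
force: [0.3, 0.5, -0.8]
opening: 59.8
grip_force: 0.0
time: 25.62
position: [623.2, 249.9, 318.8]
ee_rot: [1.119, 2.935, -0.0]
force: [0.2, 0.6, 1.7]
opening: 26.8
grip_force: 22.4
time: 25.75
position: [623.2, 249.9, 318.9]
ee_rot: [1.119, 2.935, -0.0]
force: [-0.7, 0.8, 2.3]
opening: 26.6
grip_force: 40.8
f [-0.7  0.8  2.3] contact mm [  8. -74.] pos [623.2 249.9 318.9]
r 114.59997863021718 ang 1.3829681723130904
turn to stop 1.5296244812767026
row share [ 0.0345 -0.0229 -0.    ] rot z share -0.028640858502301594 end [489.80220315 163.40543048]
```

```bash
python3 -m handwheel '{"delta_pos":[[0.0345,-0.0229,0],[0.0345,-0.0229,0],[0.0345,-0.0229,0],[0.0345,-0.0229,0],[0.0345,-0.0229,0]],"delta_rot":[[0,0,-0.0286],[0,0,-0.0286],[0,0,-0.0286],[0,0,-0.0286],[0,0,-0.0286]],"claw":[1,1,1,1,1]}'
python3 - <<'E'
from h import *
contact();s=arm.state();v=s["position"][:2]-[601.8,137.3];print(np.hypot(*v),np.arctan2(v[1],v[0]))
E
```

```text
time: 26.38
position: [571.8, 248.3, 318.9]
ee_rot: [0.432, 3.11, 0.001]
force: [1.3, 0.8, 2.2]
opening: 26.7
grip_force: 40.9
f [1.3 0.8 2.2] contact mm [-33. -12.] pos [571.8 248.3 318.9]
114.97779917347306 1.8345716610445861
```

Low forces and the radius holds at 115 mm.

```bash
python3 -m handwheel '{"delta_pos":[[0.0345,-0.0229,0],[0.0345,-0.0229,0],[0.0345,-0.0229,0],[0.0345,-0.0229,0],[0.0345,-0.0229,0]],"delta_rot":[[0,0,-0.0286],[0,0,-0.0286],[0,0,-0.0286],[0,0,-0.0286],[0,0,-0.0286]],"claw":[1,1,1,1,1]}'
python3 -m handwheel '{"delta_pos":[[0.0345,-0.0229,0],[0.0345,-0.0229,0],[0.0345,-0.0229,0],[0.0345,-0.0229,0],[0.0345,-0.0229,0]],"delta_rot":[[0,0,-0.0286],[0,0,-0.0286],[0,0,-0.0286],[0,0,-0.0286],[0,0,-0.0286]],"claw":[1,1,1,1,1]}'
python3 -m handwheel '{"delta_pos":[[0,0,0]],"delta_rot":[[0,0,0]],"claw":[1]}'
python3 - <<'E'
from h import *
contact();s=arm.state();v=s["position"][:2]-[601.8,137.3];print(np.hypot(*v),np.arctan2(v[1],v[0]),"stop at",np.pi-.229);togo(np.array([489.8,163.4,s["position"][2]]))
E
```

```text
time: 27.0
position: [526.3, 224.4, 319.0]
ee_rot: [-0.272, 3.128, 0.002]
force: [0.6, 1.6, 2.7]
opening: 26.2
grip_force: 40.9
time: 27.62
position: [495.7, 183.1, 318.9]
ee_rot: [-0.963, 2.989, 0.002]
force: [0.0, 2.2, 1.4]
opening: 26.3
grip_force: 40.9
time: 27.75
position: [495.7, 182.9, 318.9]
ee_rot: [-0.956, 2.992, 0.001]
force: [-2.0, 2.3, 2.5]
opening: 26.6
grip_force: 41.0
f [-2.   2.3  2.5] contact mm [ 58. -22.] pos [495.7 182.9 318.9]
115.47809900026066 2.7356926523955507 stop at 2.912592653589793
local mm [ 16.1 -12.5  -0. ] share [ 0.064 -0.05  -0.   ]
```

```bash
python3 -m handwheel '{"delta_pos":[[0.033,-0.024,0],[0.02,-0.016,0],[0,0,0]],"delta_rot":[[0,0,-0.0286],[0,0,-0.016],[0,0,0]],"claw":[1,1,1]}'
python3 -m handwheel '{"delta_pos":[[0.01,-0.007,0],[0,0,0]],"delta_rot":[[0,0,-0.008],[0,0,0]],"claw":[1,1]}'
python3 - <<'E'
from h import *
contact();s=arm.state();v=s["position"][:2]-[601.8,137.3];print(np.hypot(*v),np.arctan2(v[1],v[0]));togo(np.array([489.8,163.4,s["position"][2]]))
E
```

```text
time: 28.12
position: [490.4, 167.6, 318.9]
ee_rot: [1.163, -2.916, -0.004]
force: [-7.0, 3.4, 5.8]
opening: 26.5
grip_force: 41.3
time: 28.38
position: [489.7, 164.9, 318.9]
ee_rot: [1.2, -2.901, -0.005]
force: [-8.2, 5.4, 6.3]
opening: 26.4
grip_force: 41.3
f [-8.2  5.4  6.3] contact mm [ 46. -35.] pos [489.7 164.9 318.9]
115.42857459851248 2.9001730365803797
local mm [ 1.  -1.1 -0. ] share [ 0.004 -0.004 -0.   ]
```

Run:
```python
from h import *
M=R.from_rotvec(arm.state()["ee_rot"]).as_matrix();th=2.91
for n_,a in(("out1mm",th),("tan1mm",th+np.pi/2)): print(n_,(M.T@[np.cos(a),np.sin(a),0]/250).round(4))
```

```text
out1mm [0.0021 0.0034 0.    ]
tan1mm [ 0.0034 -0.0021 -0.    ]
```

```bash
python3 -m handwheel '{"delta_pos":[[0.009,0.002,0],[0,0,0]],"delta_rot":[[0,0,-0.004],[0,0,0]],"claw":[1,1]}'
python3 -c "
from h import *;contact()"
python3 -m handwheel '{"delta_pos":[[0.007,-0.004,0],[0,0,0]],"delta_rot":[[0,0,0],[0,0,0]],"claw":[1,1]}'
python3 -c "
from h import *;contact()"
```

```text
time: 28.62
position: [489.3, 163.7, 318.9]
ee_rot: [-1.218, 2.893, 0.003]
force: [-0.1, 6.4, 2.8]
opening: 26.5
grip_force: 41.0
f [-0.1  6.4  2.8] contact mm [ 23. -44.] pos [489.3 163.7 318.9]
time: 28.88
position: [489.1, 162.9, 318.9]
ee_rot: [-1.218, 2.891, 0.007]
force: [3.2, 11.4, 1.8]
opening: 26.5
grip_force: 40.9
f [ 3.2 11.4  1.8] contact mm [-55. -54.] pos [489.1 162.9 318.9]
```

```bash
python3 -m handwheel '{"delta_pos":[[0.007,-0.004,0],[0,0,0],[0,0,0]],"delta_rot":[[0,0,0],[0,0,0],[0,0,0]],"claw":[1,1,1]}'
python3 -c "
from h import *;contact()"
python3 -m handwheel '{"delta_pos":[[0.007,-0.004,0],[0,0,0],[0,0,0]],"delta_rot":[[0,0,0],[0,0,0],[0,0,0]],"claw":[1,1,1]}'
python3 -c "
from h import *;contact()"
```

```text
time: 29.25
position: [488.9, 162.2, 318.9]
ee_rot: [-1.218, 2.888, 0.01]
force: [3.9, 15.9, 0.5]
opening: 26.2
grip_force: 40.8
f [ 3.9 15.9  0.5] contact mm [ 166. -277.] pos [488.9 162.2 318.9]
time: 29.62
position: [488.5, 160.8, 319.0]
ee_rot: [-1.216, 2.888, 0.013]
force: [5.2, 18.3, 0.8]
opening: 26.3
grip_force: 40.8
f [ 5.2 18.3  0.8] contact mm [ -98. -110.] pos [488.5 160.8 319. ]
```

```bash
python3 -m handwheel '{"delta_pos":[[-0.014,0.008,0],[0,0,0]],"delta_rot":[[0,0,0],[0,0,0]],"claw":[1,1]}' 60
python3 -c "
from h import *;contact()"
python3 -m handwheel '{"delta_pos":[[0,0,0.01],[0,0,0.01],[0,0,0.01],[0,0,0.01],[0,0,0.01]],"delta_rot":[[0,0,0],[0,0,0],[0,0,0],[0,0,0],[0,0,0]],"claw":[1,1,1,1,1]}'
python3 -c "
from h import *;contact()"
```

```text
time: 29.88
position: [488.8, 162.4, 318.9]
ee_rot: [-1.216, 2.894, 0.005]
force: [-0.1, 8.9, 3.3]
opening: 25.9
grip_force: 60.2
f [-0.1  8.9  3.3] contact mm [ -8. -62.] pos [488.8 162.4 318.9]
time: 30.5
position: [488.7, 162.4, 307.6]
ee_rot: [-1.215, 2.894, 0.005]
force: [-4.5, 9.5, 7.3]
opening: 25.8
grip_force: 60.7
f [-4.5  9.5  7.3] contact mm [ 47. -39.] pos [488.7 162.4 307.6]
```

```bash
python3 -m handwheel '{"delta_pos":[[0,0,0.01],[0,0,0.01],[0,0,0.01],[0,0,0.01],[0,0,0.01]],"delta_rot":[[0,0,0],[0,0,0],[0,0,0],[0,0,0],[0,0,0]],"claw":[1,1,1,1,1]}'
for i in 1 2 3 4; do python3 -m handwheel '{"delta_pos":[[0,0,0.008],[0,0,0]],"delta_rot":[[0,0,0],[0,0,0]],"claw":[1,1]}' | egrep "pos|force"; done
```

```text
time: 31.12
position: [488.7, 162.4, 295.0]
ee_rot: [-1.215, 2.894, 0.005]
force: [-4.1, 8.9, 8.4]
opening: 26.0
grip_force: 60.7
position: [488.7, 162.4, 292.7]
force: [-1.7, 8.1, 7.0]
grip_force: 60.6
position: [488.8, 162.4, 291.3]
force: [-3.3, 7.8, 8.2]
grip_force: 60.7
position: [488.8, 162.5, 289.6]
force: [-3.6, 8.3, 10.1]
grip_force: 60.9
position: [488.8, 162.5, 287.9]
force: [-4.2, 9.1, 10.6]
grip_force: 61.0
```

```bash
for i in 1 2 3 4; do python3 -m handwheel '{"delta_pos":[[0,0,0.007],[0,0,0]],"delta_rot":[[0,0,0],[0,0,0]],"claw":[1,1]}' | egrep "pos|force: \["; done
python3 - <<'E'
from h import *
contact();p,d=get_image("scene");c=(325,165)
cv2.imwrite("pics/f1.png",cv2.convertScaleAbs(cv2.resize(p[c[1]-48:c[1]+48,c[0]-64:c[0]+64,::-1],(800,600),interpolation=cv2.INTER_CUBIC),alpha=1.6))
E
```

```text
position: [488.9, 162.5, 286.3]
force: [-4.6, 8.5, 12.2]
position: [488.9, 162.5, 284.8]
force: [-5.2, 9.1, 12.5]
position: [488.9, 162.5, 283.2]
force: [-5.0, 8.5, 12.5]
position: [488.9, 162.5, 281.6]
force: [-6.0, 7.7, 13.1]
f [-6.   7.7 13.1] contact mm [2. 3.] pos [488.9 162.5 281.6]
```

View pics/f1.png

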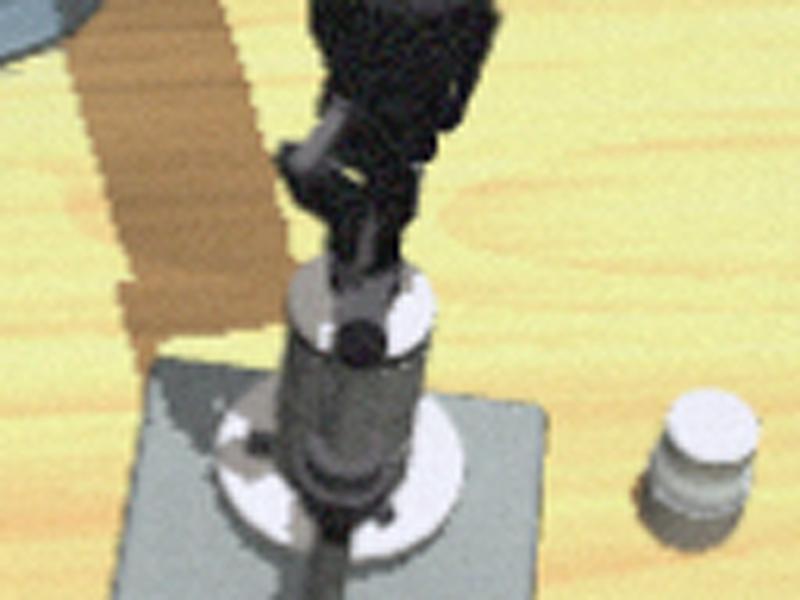

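The foot disc (crop 363,310) sits centred on the stack. About 2 mm more to half travel.

```bash
python3 -m handwheel '{"delta_pos":[[0,0,0.008],[0,0,0],[0,0,0]],"delta_rot":[[0,0,0],[0,0,0],[0,0,0]],"claw":[1,1,1]}' | egrep "pos|force: \["
python3 - <<'E'
from h import *
for k in("scene","top"):
    p,d=get_image(k);C=cloud(k,d)
    m=(np.hypot(C[...,0]-489,C[...,1]-162)<36)&(abs(C[...,2]-228)<18)
    b=C[m];print(k,m.sum(),np.percentile(b[:,2],[10,30,50,70,90]) if m.any() else 0)
print(project("scene",[[602,137,250]]))
contact()
E
```

```text
position: [488.9, 162.5, 279.8]
force: [-6.2, 8.5, 15.3]
scene 224 [217.74338138 225.48373154 227.07951583 228.38379993 230.16263286]
top 130 [225.36829003 227.30214106 228.16189148 228.8682874  229.97988984]
[[315.35073014 191.9395546 ]]
f [-6.5  8.  14.6] contact mm [-4. -3.] pos [488.9 162.5 279.8]
```

```bash
python3 -m handwheel '{"delta_pos":[[-0.006,0.004,-0.006],[0,0,0]],"delta_rot":[[0,0,0],[0,0,0]],"claw":[1,1]}'
python3 -m handwheel '{"delta_pos":[[0,0,0],[0,0,0],[0,0,0],[0,0,0]],"delta_rot":[[0,0,0],[0,0,0],[0,0,0],[0,0,0]],"claw":[0.3,0,-0.3,-0.4]}' 20
python3 -m handwheel '{"delta_pos":[[0,0,-0.02],[0,0,-0.08],[0,0,-0.16],[0,0,-0.16],[0,0,0]],"delta_rot":[[0,0,0],[0,0,0],[0,0,0],[0,0,0],[0,0,0]],"claw":[-0.4,-0.4,-0.4,-0.4,-0.4]}'
python3 -c "
from h import *;togo(np.array([420,250,400.]))"
```

```text
time: 33.9
position: [489.1, 162.9, 280.1]
ee_rot: [-1.215, 2.896, 0.001]
force: [-4.2, 3.1, 11.2]
opening: 25.9
grip_force: 61.0
time: 34.4
position: [488.6, 162.1, 277.5]
ee_rot: [1.218, -2.895, 0.0]
force: [0.5, 0.2, 0.3]
opening: 59.8
grip_force: 0.0
time: 35.02
position: [490.3, 162.4, 389.0]
ee_rot: [-1.216, 2.887, -0.005]
force: [0.2, -1.0, 0.2]
opening: 59.5
grip_force: 0.0
local mm [-13.6 111.4 -11.6] share [-0.054  0.446 -0.046]
```

Retreat sideways and check the result.

```bash
python3 -m handwheel '{"delta_pos":[[-0.014,0.11,-0.02],[-0.014,0.15,-0.02],[-0.014,0.15,0],[-0.014,0.12,0],[0,0,0]],"delta_rot":[[0,0,0],[0,0,0],[0,0,0],[0,0,0],[0,0,0]],"claw":[-0.4,-0.4,-0.4,-0.4,-0.4]}' | head -2
python3 - <<'E'
from h import *
im=[]
for k in("top","scene"):
    p,d=get_image(k);C=cloud(k,d);im.append(p)
    m=(np.hypot(C[...,0]-489,C[...,1]-162)<22)&(C[...,2]>278);b=C[m];print(k,"knob",m.sum(),b.mean(0),np.percentile(b[:,2],[50,85,95]))
    m=(np.hypot(C[...,0]-489,C[...,1]-162)<34)&(np.hypot(C[...,0]-489,C[...,1]-162)>18)&(C[...,2]>205)&(C[...,2]<245);print("foot disc z",np.percentile(C[m][:,2],[20,50,80]),C[m].mean(0))
    m=(np.hypot(C[...,0]-550,C[...,1]-149)<18)&(C[...,2]>240);print("bar",m.sum(),np.median(C[m][:,2]))
a=[cv2.resize(im[0][100:250,110:270,::-1],(400,375),interpolation=cv2.INTER_CUBIC),cv2.resize(im[1][110:260,240:400,::-1],(400,375),interpolation=cv2.INTER_CUBIC)]
cv2.imwrite("pics/end.png",cv2.convertScaleAbs(np.hstack(a),alpha=1.6))
E
```

```text
time: 35.65
position: [402.7, 265.8, 393.3]
top knob 113 [488.02341038 161.0684593  289.91063154] [290.30432629 292.02987362 293.08276218]
foot disc z [225.74797117 227.08406625 228.58111966] [483.1215789  157.63946501 226.83489605]
bar 121 253.1294813983959
scene knob 85 [493.38319188 162.51553581 288.22038245] [288.97226723 291.23985901 292.80856836]
foot disc z [224.08801943 226.63894157 228.16030376] [494.66574364 159.00596927 225.4239313 ]
bar 6 253.19904816309247
```

View pics/end.png

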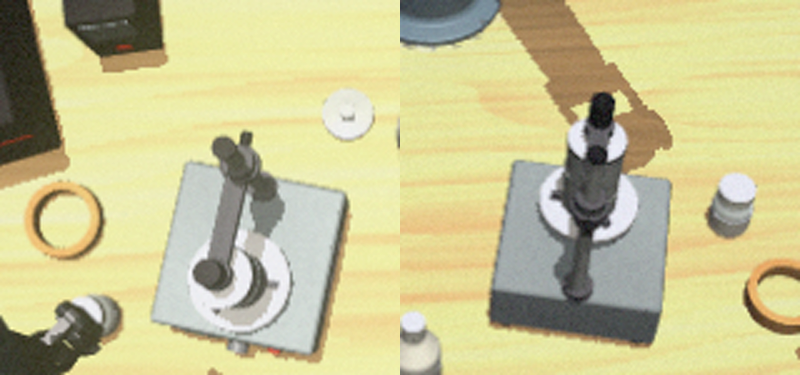

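The final view shows the arm over the stack, with the knob above the seat at a height that means about 9–10 mm of foot travel. The bystanders are untouched.

```bash
python3 -c "
from bench import arm
print(arm.sign_off())"
```

```text
the job is handed in; nothing more can be done
None
```

I handed the job in after about 36 s: both sieves are nested and home, the clamp arm is on its stop over the stack, and the foot is pushed up about 9–10 mm of its 20 mm; the fine sieve first caught on the pan rim (peak about 30 N at the wrist) and went in freely after a 2 mm shift.

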